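# Idle the throttle, then hold the turntable's index plunger out

### The arm

A 6-joint arm with a two-finger parallel gripper is mounted at the origin on the work surface. World frame = base frame: x ahead of the robot, y to its left, z up, the work surface at z = 0. Lengths are in mm, angles in degrees, forces in N, time in s.
With the tool pointing down it reaches from about 350 to 850 mm from the base axis. Payload 8.1 kg.
Tool frame: the origin (TCP) lies midway between the tips of the shut fingers; the grasp point (between the pads) lies 19 mm behind it (hold_point_z is the distance from the TCP to the grasp point, in mm); z points along the fingers, y is the direction in which the jaws open and shut (so a half turn about z gives the same grasp; the last joint's range is limited). The gripper opens to 85 mm and grips with 20 to 120 N. Pads are 22 mm wide; open, the fingers measure 114 mm over their backs; the gripper's body (76 mm by 85 mm) begins 54 mm behind the grasp point. The pads swing forward as they close: fully open they stand 13 mm farther back than shut.
Start: joints at [66.211, 7.471, 85.268, -0, 87.261, -4.893], TCP at [194.291, 567.676, 231.292] pointing down, gripper open.
Joint ranges: [-169.43, 169.43], [-51.17, 129.36], [1.28, 143.12], [-76.62, 256.62], [0, 156.53], [-152.29, 152.29]. Speed limits (degrees/s): [136.94, 136.94, 159.86, 180, 180, 180].

### API

Orientations are given as [roll, pitch, yaw] about the fixed x, y, z axes, in that order (R = Rz(yaw) Ry(pitch) Rx(roll)).
In Python, from bench import sense, snapshot, camera_params, hand_in, hold_point_z gives the robot as it stands.
- The arm moves only by the tool servo_tool, never from a script. Its argument "motion" is a list of rows, each a list of 7 numbers: the finger opening in mm, from 0 to 85.4, then the shift along the tool's x, y, z in mm, then the turn, a rotation vector about the tool's x, y, z in rad. A call has 1 to 10 rows; each row shifts and turns the pose as measured when the row begins, along the tool's axes as they then stand; what a row does not reach is not made up. A row lasts 1/10 s, in which the tool goes at most 50 mm and 8.59 degrees, less where a joint would pass 70% of its speed; a pose out of reach is approached as far as the arm can. A call with a gripper value outside its range is refused whole. The fingers move at their own pace and stop on an object; "force" is the grip in N (left out, the last holds). Time passes only in rows, so rows that do not move let the fingers close. It gives the time, the measured TCP pose, the force and the opening at its end, in the units of the state.
- sense(): the state, without advancing time (a new reading comes with each control period).
- snapshot(name): name is "scene" or "side" or "wrist"; returns the picture (420x560x3 uint8, blue, green, red); there is no depth.
- camera_params(name): a dict with "fx", "fy", "cx", "cy" (pixels), "R" (3x3) and "t" (3): a world point X has camera coordinates R X + t; the wrist camera has in their place "tool_from_camera" (4x4, takes a point from camera to tool coordinates, whose origin is the TCP and whose axes are the flange's). Camera axes: x right, y down, z forward; pixel columns grow to the right and rows downward; lengths in mm; the calibration is good to about 2 mm. A picture is of the moment at which its call begins: read the wrist's pose just before it. camera_params takes no time and is no camera call.
- hand_in(): hands the job in, once; it reports no verdict.
The state is a dict: "time": time; "joint_pos": joint angles; "qd": joint speeds; "joint_efforts": joint torques, N m; "tool_pos": TCP position; "tcp_rot": TCP orientation; "ft_force": force on the tool from outside, world axes, zero at the start; "wrist_torque": the same for the moment, N m; "finger_gap": finger opening in mm.
Only numpy, scipy, OpenCV 4.12 (cv2) and the standard library are available. Lean on these libraries where they do the work, as an engineer would, in place of code of your own. Each camera call takes 0.05 s, during which the arm holds its last target. There are 200 camera calls.

### The job

At the test counter of the model railway shop, first set the controller's throttle lever to idle, which is standing straight up, and leave it there. Then take hold of the black knob of the turntable's sprung index plunger, pull it all the way up to its stop so that the pin is clear of its seat hole, and finish while still holding it there, so that a colleague can turn the bridge. Leave the boxcar on the bridge and everything else on the counter undisturbed.

Things in the scene. Friction and masses are not known exactly. Their poses are not given: they have to be found in the camera images.
- controller: Fixed grey box, 150 (x) x 110 (y) x 60 mm high; origin: centre of its underside, z up. On top, two dark half-drum cheeks (radius 20 mm about the hinge, up to z = 81 mm, white mark on top at idle) flank the throttle lever; behind, at x = +45, y = +28 mm, an unused fixed dial 26 mm wide, 12 mm high. Controller and turntable stand left and right of the robot, either way round.
- throttle (a joint): Lever angle in rad: 0 = straight up (idle), positive = leaning to the controller's -x (roughly towards the robot), negative = to its +x. Range -0.95 to 0.95, starts at 0.4 to 0.85. Held by friction alone (0.12 N m, about 1.5 N at the ball), it stays where it is left; no notch at idle.
- throttle_hinge (a point): Point on the lever's hinge axis, at x = -20 mm, y = 0, z = 60 mm of the controller; fixed to the controller. The hinge axis is level, along the controller's y.
- throttle_ball (a point): Centre of the black ball, 26 mm across, at the end of the 8 mm steel lever, 85 mm from the hinge axis; it moves with the lever.
- turntable: Fixed grey disc, 260 mm wide, 20 mm high, ring of 24 index holes at 105 mm radius; origin: centre of its underside, z up. A track bridge 56 mm wide, 236 mm long lies across it along y, rail tops at z = 46 mm. An aluminium arm, 30 mm wide, top at z = 52 mm, runs from it to -x and carries the index plunger at x = -105 mm, y = 0 (roughly robot side). Bridge and arm do not move.
- plunger (a joint): How far the index plunger is pulled straight up, in m: 0 = pin seated 10 mm deep in its hole, 0.010 = tip level with the hole's mouth, 0.022 = fully up at its stop. Its spring pulls it back down with 6 N at 0 rising to 15 N at the stop, and drops it back as soon as it is let go.
- plunger_knob (a point): Centre of the top face of the plunger's knob, an upright black cylinder 24 mm across and 30 mm tall; it moves with the plunger. Seated, the top is 98 mm and the underside 68 mm above the counter; directly below the knob is a fixed steel sleeve, 23 mm across, its top at 64 mm.
- seat_hole (a point): Centre of the mouth of the seat hole under the plunger, on the upper face of the turntable's disc (20 mm above the counter).
- boxcar: Loose orange boxcar, 125 x 32 mm, 54 mm high, standing on the rails of the bridge, lengthwise on it; origin at wheel-bottom height under its centre. Leave alone.
- tankcar: Loose dark tank car, 120 x 32 mm, 55 mm high, on the counter at the robot's left; origin under its centre. Leave alone.
- gondola: Loose brown-red open car, 130 x 32 mm, 38 mm high, on the counter at the robot's right; origin under its centre. Leave alone.
- oil: Loose small bottle, 34 mm across, 85 mm high, standing between controller and turntable; origin under its centre. Leave alone.
- jar: Loose screw jar, 44 mm across, 55 mm high, standing at the back between controller and turntable; origin under its centre. Leave alone.
- screwdriver: Loose screwdriver, 160 mm long, lying on the counter at the near left. Leave alone.
- mug: Loose white mug, 76 mm across, 90 mm high, at the near right; origin under its centre. Leave alone.
There are look-alikes about, which are no part of the job. Of the things like the controller, leave any that is turquoise; of the rest the smaller one is meant.

How it is judged:
By the outcome, as a careful person would: the job done as asked, in the order asked, and still so for the second after the job is handed in, while the arm keeps its last pose, push and grip.
It also fails if it takes over 48 s, if anything falls off the work surface, if the arm or the gripper's body presses on something with over 40 N, if the wrist force passes 120 N, or if a joint passes its speed limit or range.

## Working session

There is one attempt and no reset: what is moved stays moved. The work goes in short steps, Python scripts to look and compute and a tool call to move; the robot and the scene stay as the last step left them, time stands still between calls to the robot, and variables do not carry over. Pictures are saved under pics/ and viewed, about 8 in all and at most 12, crops included, and the job is handed in when it is done.

Besides the shell and the picture viewer there is one more tool, called after "Call:" by a JSON object that holds its "name" and its "arguments". servo_tool: Moves the arm, as the interface text tells. Its arguments: {"type":"object","properties":{"motion":{"type":"array"},"force":{"type":"number"}},"required":["motion"]}

```bash
mkdir -p pics
python3 - <<'E'
from bench import *
import cv2,numpy as np
for n in("scene","side"):
    cv2.imwrite(f"pics/{n}0.png",snapshot(n)); p=camera_params(n)
    print(n,p["fx"],p["cx"],p["cy"],np.round(-np.array(p["R"]).T@p["t"]),np.round(np.array(p["R"])[2],2))
s=sense();print(s["time"],s["tool_pos"],s["tcp_rot"],s["ft_force"],s["finger_gap"],hold_point_z)
print(camera_params("wrist"))
E
```

```text
scene 383.0940998439236 279.6033023026127 210.31148994245967 [1099.  585.  716.] [-0.57 -0.58 -0.58]
side 489.2634615031821 283.39425452508857 200.86545686094456 [ 411. 1027. 1136.] [ 0.08 -0.72 -0.69]
0.1 [194.11516367 567.21624029 230.36065616] [-1.79907434e+02 -6.87058295e-03  1.61101375e+02] [ 0.1965988  -0.18546963  0.70463352] 85.46998574750457 18.700000000000003
{'fx': 347.2111069278208, 'fy': 347.2111069278208, 'cx': 284.11153986136736, 'cy': 201.4484016406381, 'tool_from_camera': array([[ 7.28700898e-05, -9.47589577e-01, -3.19490201e-01,
         8.24667040e+01],
       [ 9.99999507e-01, -2.47487235e-04,  9.62115199e-04,
         8.50924416e-01],
       [-9.90760081e-04, -3.19490113e-01,  9.47589091e-01,
        -1.42726695e+02],
       [ 0.00000000e+00,  0.00000000e+00,  0.00000000e+00,
         1.00000000e+00]])}
```

View pics/scene0.png

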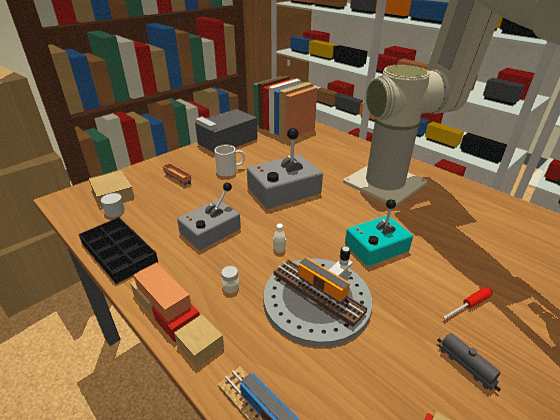

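View pics/side0.png

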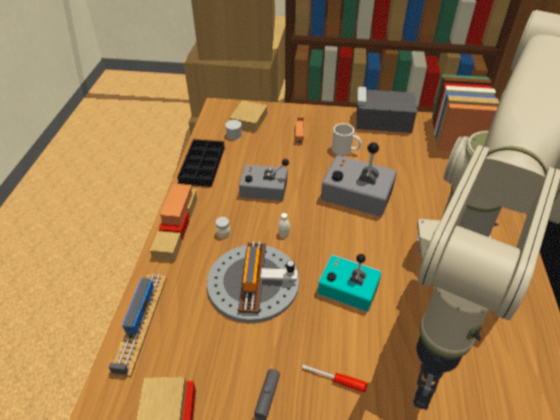

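Three controllers are in view: small grey, scene (209,222) / side (264,182); large grey, (285,180) / (360,185); turquoise, (378,240) / (350,282). I choose the small grey one. Its ball is at scene (227,187) / side (285,162). The plunger knob is at scene (345,254) / side (291,268). Next are close crops to confirm this.

```bash
cat > h.py <<'E'
import numpy as np,cv2
from bench import *
from scipy.spatial.transform import Rotation as Ro
def ray(n,uv):
    p=camera_params(n);R=np.array(p["R"]);c=-R.T@np.array(p["t"])
    d=R.T@[(uv[0]-p["cx"])/p["fx"],(uv[1]-p["cy"])/p["fy"],1];return c,d/np.linalg.norm(d)
def plane(n,uv,z):
    c,d=ray(n,uv);return c+d*(z-c[2])/d[2]
def tri(a,b):
    (c,d),(e,f)=ray("scene",a),ray("side",b)
    s=np.linalg.lstsq(np.c_[d,-f],e-c,rcond=None)[0];P,Q=c+d*s[0],e+f*s[1]
    return (P+Q)/2,np.linalg.norm(P-Q)
E
python3 - <<'E'
from h import *
a=cv2.imread("pics/scene0.png");b=cv2.imread("pics/side0.png")
cr=lambda i,x,y:cv2.resize(i[y:y+75,x:x+100],(400,300),interpolation=cv2.INTER_CUBIC)
cv2.imwrite("pics/crop1.png",np.vstack([np.hstack([cr(a,165,175),cr(b,220,135)]),np.hstack([cr(a,300,235),cr(b,230,240)])]))
print(tri((227,187),(285,162)),tri((345,250),(291,265)))
E
```

```text
(array([ 546.48037301, -200.91505073,  123.47985324]), np.float64(2.080876052448972)) (array([484.60975719, 189.09839473,  88.43092438]), np.float64(2.637027412958904))
```

View pics/crop1.png

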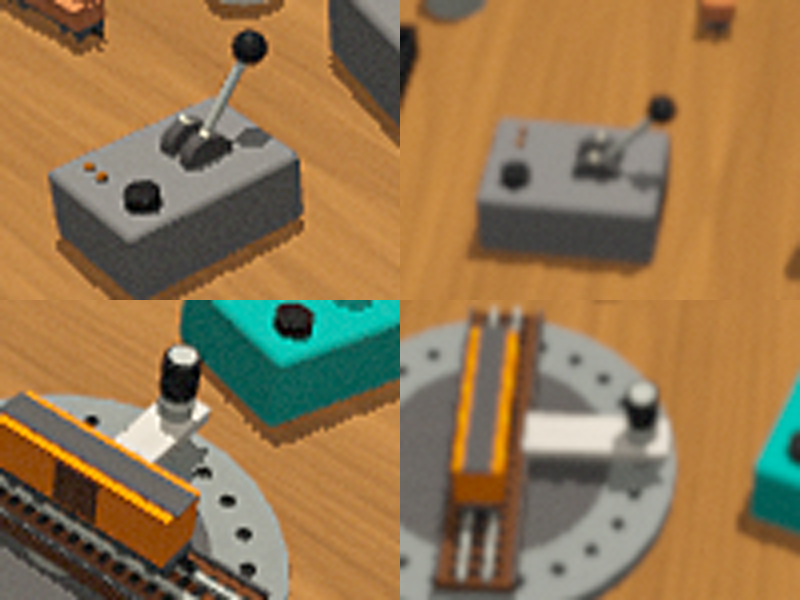

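Crop shows the small grey box, with the lever leaning towards the robot and the ball at scene (227.2,186.8) / side (285,162.2). The knob's top face is at scene (345.7,248.7) / side (290,262.5). The choice is confirmed.

Run:
```python
from h import *
r=lambda v:np.round(v,1)
S=[plane("scene",u,60) for u in((177.5,218.7),(198,235.5),(240,214.2),(217,199.5))]
D=[plane("side",u,60) for u in((244.5,165),(287,168.2),(283.7,187.5),(240,184.5))]
for n,P in(("scene",S),("side",D)):
    P=np.array(P)[:,:2];print(n,r(P).tolist(),r(P.mean(0)),[r(np.linalg.norm(P[i]-P[i-1])) for i in range(4)],cv2.minAreaRect(P.astype(np.float32)))
print("ball",tri((227.2,186.8),(285,162.2)))
print("knobtop",tri((345.7,248.7),(290,262.7)),plane("scene",(345.7,248.7),98),plane("side",(290,262.7),98))
# turntable arm direction: side view arm, z=52
print(plane("side",(260,273),52),plane("side",(291,273),52))
```

```text
scene [[695.2, -244.7], [696.1, -141.0], [552.2, -138.8], [554.6, -246.8]] [ 624.5 -192.8] [np.float64(140.6), np.float64(103.7), np.float64(143.9), np.float64(108.0)] ((623.7011108398438, -193.43655395507812), (107.98561096191406, 143.90589904785156), 89.50154876708984)
side [[691.4, -246.7], [544.6, -247.4], [544.4, -148.9], [688.7, -146.1]] [ 617.3 -197.3] [np.float64(100.6), np.float64(146.8), np.float64(98.5), np.float64(144.3)] ((617.75732421875, -196.74990844726562), (146.81031799316406, 100.5887680053711), 0.2717958986759186)
ball (array([ 546.34019442, -199.71510714,  124.19660447]), np.float64(1.2059291289506675))
knobtop (array([487.60014559, 191.29143057,  97.89162393]), np.float64(0.7968769275860242)) [487.99983738 191.82637169  98.        ] [487.56098361 190.87107861  98.        ]
[569.609526   199.97566459  52.        ] [484.30682471 189.71334172  52.        ]
```

Call:
{"name": "servo_tool", "arguments": {"motion": [[85, -33, -36, 0, 0, 0, -0.11], [85, -29, -40, 0, 0, 0, -0.11], [85, -25, -43, 0, 0, 0, -0.11], [85, -20, -45, 0, 0, 0, 0], [85, -20, -45, 0, 0, 0, 0], [85, -20, -45, 0, 0, 0, 0], [85, -20, -45, 0, 0, 0, 0], [85, -20, -45, 0, 0, 0, 0], [85, -20, -45, 0, 0, 0, 0], [85, -20, -45, 0, 0, 0, 0]]}}

```text
time: 1.1
tool_pos: [396.3, 112.4, 224.9]
tcp_rot: [-179.5, -0.3, -178.6]
ft_force: [1.2, 0.0, -0.9]
finger_gap: 84.9
```

Run:
```python
from h import *
s=sense();print(s["time"],s["tool_pos"],s["tcp_rot"],s["ft_force"],s["joint_pos"])
print("turq ball",tri((391,204),(361,258)),[plane("side",u,60) for u in((325,262),(320,285))])
```

```text
1.1 [396.33043729 112.39583641 224.90183874] [-179.5414228    -0.33848431 -178.58220398] [ 1.20625278  0.01738744 -0.92718991] [  9.05876665 -22.43219174 113.25982033  -0.40951068  89.56883597
 -82.3558855 ]
turq ball (array([301.89945802, 190.97785397, 143.12143286]), np.float64(2.347497216327934)) [array([393.00659551, 146.01725063,  60.        ]), array([401.95606698, 226.77903212,  60.        ])]
```

Call:
{"name": "servo_tool", "arguments": {"motion": [[85, -21, -44, 3, 0, 0, 0], [85, -21, -44, 3, 0, 0, 0], [85, -21, -44, 3, 0, 0, 0], [85, -21, -44, 3, 0, 0, 0], [85, -21, -44, 3, 0, 0, 0], [85, -21, -44, 3, 0, 0, 0], [85, -21, -44, 3, 0, 0, 0.02], [85, 0, 0, 0, 0, 0, 0]]}}

```text
time: 1.9
tool_pos: [550.5, -206.1, 200.9]
tcp_rot: [-179.6, -0.5, 179.9]
ft_force: [-1.1, 0.2, -1.2]
finger_gap: 85.0
```

```bash
cat >> h.py <<'E'
def wray(s,uv):
    p=camera_params("wrist");T=p["tool_from_camera"];R=Ro.from_euler("xyz",s["tcp_rot"],degrees=True).as_matrix()
    d=R@T[:3,:3]@[(uv[0]-p["cx"])/p["fx"],(uv[1]-p["cy"])/p["fy"],1];return R@T[:3,3]+s["tool_pos"],d
def wplane(s,uv,z):
    c,d=wray(s,uv);return np.round(c+d*(z-c[2])/d[2],1)
E
python3 - <<'E'
from h import *
import json
s=sense();cv2.imwrite("pics/w1.png",snapshot("wrist"));print(s["time"],s["tool_pos"],s["tcp_rot"])
json.dump({k:list(s[k]) for k in("tool_pos","tcp_rot")},open("w1.json","w"))
E
```

```text
1.9 [ 550.45969038 -206.12937497  200.88833373] [-179.62163311   -0.47478936  179.86022121]
```

View pics/w1.png

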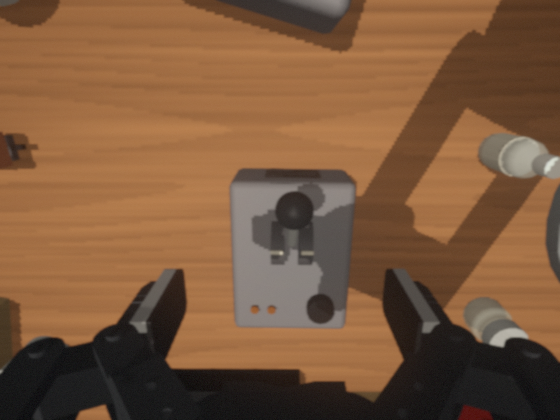

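Wrist view: ball at (295,210), box-top corners at about (233,182), (354,182), (347,327) and (235,327), dial at (320,308), cheek gap at (292,243).

Run:
```python
from h import *
import json
s=json.load(open("w1.json"));s={k:np.array(v) for k,v in s.items()}
print("ball",wplane(s,(295,210),124.2),"dial",wplane(s,(320,308),72))
for u in((233,182),(355,183),(348,327),(235,327)):print(wplane(s,u,60))
print("cheek/white marks",wplane(s,(278,257),81),wplane(s,(306,257),81), wplane(s,(271,224),62),wplane(s,(313,224),62))
```

```text
ball [ 547.8 -198.2  124.2] dial [ 661.7 -173.2   72. ]
[ 545.4 -249.2   60. ]
[ 546.4 -145.9   60. ]
[ 691.9 -143.8   60. ]
[ 692.1 -254.3   60. ]
cheek/white marks [ 605.2 -211.1   81. ] [ 605.1 -187.5   81. ] [ 582.9 -217.4   62. ] [ 582.9 -180.7   62. ]
```

Call:
{"name": "servo_tool", "arguments": {"motion": [[70, 3, 7, 30, 0, 0, 0], [60, 0, 0, 35, 0, 0, 0], [60, 0, 0, 30, 0, 0, 0], [60, 0, 0, 0, 0, 0, 0]], "force": 20}}

```text
time: 2.35
tool_pos: [545.8, -195.1, 104.8]
tcp_rot: [-179.7, -0.4, 180.0]
ft_force: [-0.6, 0.1, -0.6]
finger_gap: 60.2
```

Call:
{"name": "servo_tool", "arguments": {"motion": [[50, -1, -3, 0, 0, 0, 0], [35, 0, 0, 0, 0, 0, 0], [20, 0, 0, 0, 0, 0, 0], [20, 0, 0, 0, 0, 0, 0], [20, 0, 0, 0, 0, 0, 0]], "force": 20}}

```text
time: 2.85
tool_pos: [550.9, -200.8, 111.6]
tcp_rot: [-179.3, 0.2, -180.0]
ft_force: [7.6, 1.5, -13.4]
finger_gap: 24.0
```

Run:
```python
from h import *
s=sense();w=snapshot("wrist");b=snapshot("side");print(s["time"],s["tool_pos"],s["ft_force"],s["wrist_torque"])
a=snapshot("scene")
cr=lambda i,x,y:cv2.resize(i[y:y+75,x:x+100],(400,300),interpolation=cv2.INTER_CUBIC)
cv2.imwrite("pics/c2.png",np.hstack([cv2.resize(w,(400,300)),cr(a,165,165)]))
```

```text
2.85 [ 550.8611316  -200.77666909  111.57351845] [  7.61655445   1.50046987 -13.35978097] [ 0.29479489 -1.10261445 -0.05371781]
```

View pics/c2.png

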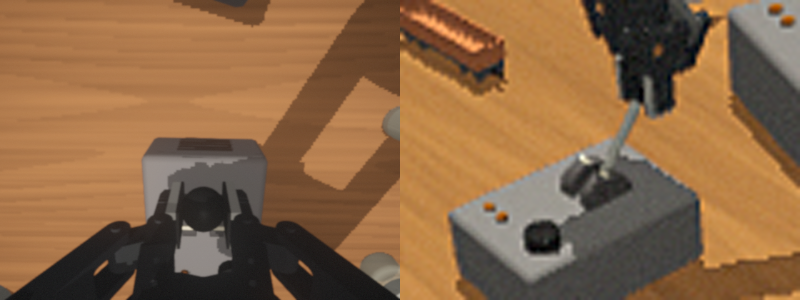

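The ball sits between the pads (wrist crop, about (204,208)). I'll bring it along the arc, stopping a little short of upright.

Call:
{"name": "servo_tool", "arguments": {"motion": [[20, -8, 0, -5, 0, 0, 0], [20, -9, 0, -4, 0, 0, 0], [20, -10, 0, -3, 0, 0, 0], [20, -10, 0, -2, 0, 0, 0], [20, 0, 0, 0, 0, 0, 0], [20, 0, 0, 0, 0, 0, 0]]}}

```text
time: 3.6
tool_pos: [591.6, -201.2, 130.6]
tcp_rot: [-179.1, 0.3, -179.9]
ft_force: [-0.9, -1.0, -9.0]
finger_gap: 24.5
```

Run:
```python
from h import *
s=sense();a=snapshot("scene");b=snapshot("side");print(s["time"],s["tool_pos"],s["ft_force"],s["finger_gap"])
cr=lambda i,x,y:cv2.resize(i[y:y+75,x:x+100],(400,300),interpolation=cv2.INTER_CUBIC)
cv2.imwrite("pics/c3.png",np.hstack([cr(a,165,165),cr(b,220,125)]))
```

```text
3.6 [ 591.56990026 -201.22106814  130.58005529] [-0.91403554 -1.04738872 -8.9666866 ] 24.538373628804596
```

View pics/c3.png

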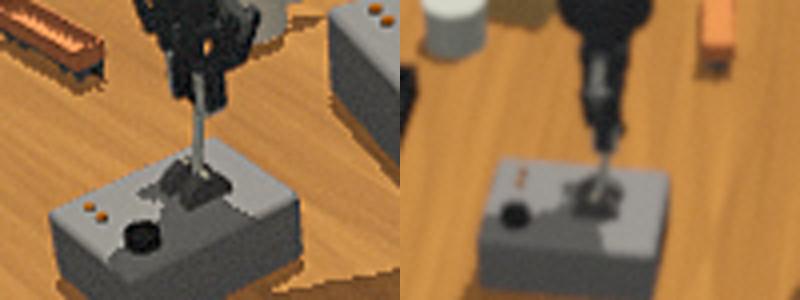

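```bash
cat >> h.py <<'E'
def proj(n,X):
    p=camera_params(n);c=np.array(p["R"])@X+p["t"];return np.array([p["fx"]*c[0]/c[2]+p["cx"],p["fy"]*c[1]/c[2]+p["cy"]])
E
python3 - <<'E'
from h import *
for a in(0,4,8):
  a=np.radians(a)
  for l in(24,65): 
    X=np.array([600-l*np.sin(a),-198.5,60+l*np.cos(a)]);print(round(np.degrees(a)),l,(proj("scene",X)-[165,165])*4,(proj("side",X)-[220,125])*4+[400,0])
E
```

```text
0 24 [194.31493854 161.51804581] [595.22037371 183.11515631]
0 65 [188.91127087 113.8348363 ] [594.35228173 144.65103765]
4 24 [196.21295936 160.67603426] [597.22321179 183.32730464]
4 65 [194.16966981 111.62544069] [599.8737572  145.22959129]
8 24 [198.11319718 159.97253501] [599.21876204 183.64620343]
8 65 [199.41746608 109.81280213] [605.37544195 146.10779588]
```

Call:
{"name": "servo_tool", "arguments": {"motion": [[20, -3, 0, 0, 0, 0, 0], [20, -3, 0, 0, 0, 0, 0], [20, 0, 0, 0, 0, 0, 0], [20, 0, 0, 0, 0, 0, 0]]}}

```text
time: 4.1
tool_pos: [597.4, -201.3, 131.3]
tcp_rot: [-179.1, 0.3, -180.0]
ft_force: [-1.1, -0.8, -6.0]
finger_gap: 24.5
```

Call:
{"name": "servo_tool", "arguments": {"motion": [[50, 0, 0, 0, 0, 0, 0], [60, 0, 0, 0, 0, 0, 0], [70, 0, 0, 0, 0, 0, 0], [70, 0, 0, -30, 0, 0, 0], [70, 0, 0, -40, 0, 0, 0], [70, 0, 0, 0, 0, 0, 0]]}}

```text
time: 4.7
tool_pos: [598.5, -200.3, 206.7]
tcp_rot: [-179.1, 0.6, -180.0]
ft_force: [-0.6, -0.3, 1.1]
finger_gap: 69.6
```

Run:
```python
from h import *
import json
s=sense();a=snapshot("scene");b=snapshot("side");w=snapshot("wrist");print(s["time"],s["tool_pos"],s["tcp_rot"],s["ft_force"],s["finger_gap"])
json.dump({k:list(s[k]) for k in("tool_pos","tcp_rot")},open("w2.json","w"))
cr=lambda i,x,y:cv2.resize(i[y:y+75,x:x+100],(400,300),interpolation=cv2.INTER_CUBIC)
i=cv2.resize(w[150:375,150:450],(400,300),interpolation=cv2.INTER_CUBIC)
cv2.imwrite("pics/c4.png",np.vstack([np.hstack([cr(a,165,165),cr(b,220,125)]),np.hstack([i,i*0])]))
```

```text
4.7 [ 598.52563203 -200.28681981  206.74963479] [-179.07894045    0.60219149 -179.97042402] [-0.62021846 -0.33700008  1.14785983] 69.59637114695889
```

View pics/c4.png

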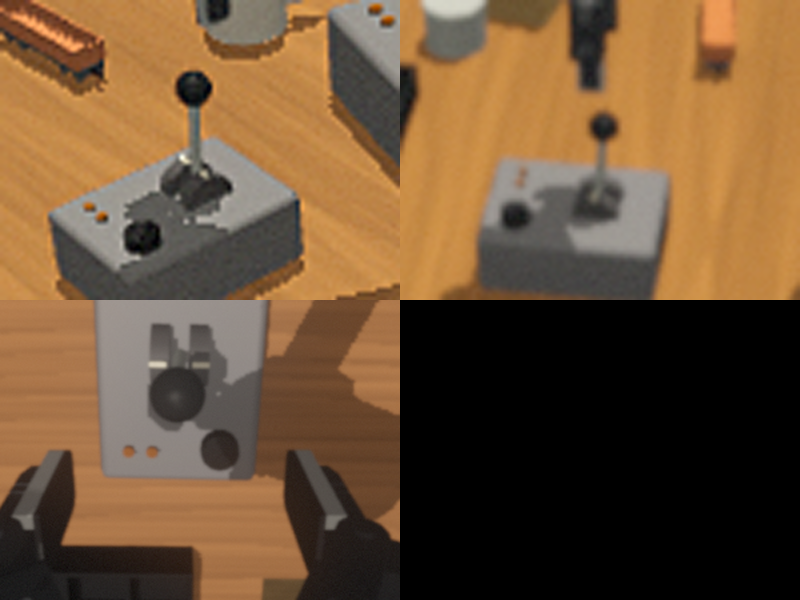

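Ball: scene (213.2,187), side (270.7,156.5), wrist (282.7,220.5). White idle marks on the cheeks: wrist (268.5,198) and (303.5,197.3).

Run:
```python
from h import *
import json
s=json.load(open("w2.json"));s={k:np.array(v) for k,v in s.items()}
print("ball",tri((213.2,187),(270.7,156.5)),wplane(s,(282.7,220.5),145))
print("marks",wplane(s,(268.5,198),80.5),wplane(s,(303.5,197.3),80.5))
for a in(-4,0,4):
  a=np.radians(a)
  for l in(24,85): 
    X=np.array([600-l*np.sin(a),-198.5,60+l*np.cos(a)]);print(round(np.degrees(a)),l,(proj("scene",X)-[165,165])*4,(proj("side",X)-[220,125])*4+[400,0])
```

```text
ball (array([ 593.11125652, -200.80014645,  142.80752534]), np.float64(0.6260304883311876)) [ 598.8 -201.1  145. ]
marks [ 605.6 -213.9   80.5] [ 604.8 -185.4   80.5]
-4 24 [192.42873626 162.49468324] [593.22030629 183.01080469]
-4 85 [179.24729846  93.16897756] [586.64703839 125.02972689]
0 24 [194.31493854 161.51804581] [595.22037371 183.11515631]
0 85 [186.18828479  89.80657923] [593.91749377 125.38610224]
4 24 [196.21295936 160.67603426] [597.22321179 183.32730464]
4 85 [193.14246116  86.9665792 ] [601.20150392 126.14517424]
```

Run:
```python
from h import *
import json
s=json.load(open("w2.json"));s={k:np.array(v) for k,v in s.items()}
print("dial",wplane(s,(315,261.8),72),"far edge",wplane(s,(285,283.5),60))
w=cv2.imread("pics/c4.png")[300:,:400]
g=w[:,:,:].min(2)
for x0,x1 in((148,170),(192,212)): print([(y,int(g[y,x0:x1].mean())) for y in range(20,90,4)])
```

```text
dial [ 668.7 -173.6   72. ] far edge [ 699.1 -200.6   60. ]
[(20, 141), (24, 99), (28, 80), (32, 84), (36, 88), (40, 89), (44, 91), (48, 96), (52, 100), (56, 106), (60, 113), (64, 168), (68, 108), (72, 75), (76, 65), (80, 60), (84, 56), (88, 52)]
[(20, 139), (24, 109), (28, 74), (32, 77), (36, 81), (40, 83), (44, 86), (48, 90), (52, 78), (56, 68), (60, 72), (64, 112), (68, 85), (72, 61), (76, 57), (80, 54), (84, 53), (88, 57)]
```

All references in this one wrist view agree: marks, dial and far edge put the hinge at x≈604.3. The ball is at 598.8, so the lever still leans about 3.7°. I'll regrip and move it +5.5 mm.

Call:
{"name": "servo_tool", "arguments": {"motion": [[70, 0, 0, 40, 0, 0, 0], [60, 0, 0, 35, 0, 0, 0], [60, 0, 0, 2, 0, 0, 0], [40, 0, 0, 0, 0, 0, 0], [20, 0, 0, 0, 0, 0, 0], [20, 0, 0, 0, 0, 0, 0], [20, 0, 0, 0, 0, 0, 0]], "force": 20}}

```text
time: 5.55
tool_pos: [594.2, -201.6, 119.3]
tcp_rot: [-179.2, -0.1, 180.0]
ft_force: [1.3, 2.2, -13.2]
finger_gap: 24.5
```

Call:
{"name": "servo_tool", "arguments": {"motion": [[20, -3, 0, -1, 0, 0, 0], [20, -3, 0, 0, 0, 0, 0], [20, -2, 0, 0, 0, 0, 0], [20, 0, 0, 0, 0, 0, 0]]}}

```text
time: 5.95
tool_pos: [601.0, -201.5, 119.6]
tcp_rot: [-179.2, -0.3, 179.9]
ft_force: [-1.8, -1.6, -8.7]
finger_gap: 24.1
```

Call:
{"name": "servo_tool", "arguments": {"motion": [[40, 0, 0, 0, 0, 0, 0], [60, 0, 0, 0, 0, 0, 0], [70, 0, 0, 0, 0, 0, 0], [70, 0, 0, -40, 0, 0, 0], [70, 0, 0, -40, 0, 0, 0], [70, 0, 0, 0, 0, 0, 0]]}}

```text
time: 6.55
tool_pos: [605.1, -200.4, 208.2]
tcp_rot: [-179.1, 0.3, -180.0]
ft_force: [-0.1, 0.4, 1.5]
finger_gap: 70.3
```

```bash
cat > m.py <<'E'
from h import *
import sys
s=sense();w=snapshot("wrist");print(s["time"],s["tool_pos"],s["tcp_rot"],s["finger_gap"])
cv2.imwrite(sys.argv[1],w)
c=camera_params("wrist");T=np.linalg.inv(c["tool_from_camera"]);R=Ro.from_euler("xyz",s["tcp_rot"],degrees=True).as_matrix()
pj=lambda X:(lambda q:(c["fx"]*q[0]/q[2]+c["cx"],c["fy"]*q[1]/q[2]+c["cy"]))(T[:3,:3]@(R.T@(X-s["tool_pos"]))+T[:3,3])
u,v=map(int,pj(np.array([602,-200,145.])));m=(w.max(2)<75).astype(np.uint8)
sub=w[v-45:v+45,u-45:u+45];g=cv2.GaussianBlur(cv2.cvtColor(sub,cv2.COLOR_BGR2GRAY),(0,0),1)
h=cv2.HoughCircles(g,cv2.HOUGH_GRADIENT,1.5,40,param1=80,param2=12,minRadius=17,maxRadius=28)
print("circle",h+[u-45,v-45,0] if h is not None else None)
for q in h[0]:print("ball",wplane(s,(q[0]+u-45,q[1]+v-45),145))
# white marks: brightest row of cheek columns at y=-214,-185
for y in(-213.5,-186):
    a,b=pj(np.array([604,y,81.]));a,b=int(a),int(b);col=w[b-15:b+16,a-4:a+5].min(2).mean(1).astype(float)
    k=col.argmax();print("mark",y,b-15+k,int(col[k]),int(np.median(col)),wplane(s,(a,b-15+k),80.5))
E
python3 m.py pics/w3.png; python3 -c "
import cv2;w=cv2.imread('pics/w3.png');cv2.imwrite('pics/w3c.png',cv2.resize(w[120:345,150:450],(800,600),interpolation=cv2.INTER_CUBIC))"
```

```text
6.55 [ 605.06150998 -200.35880917  208.21433268] [-179.10202587    0.26337287 -179.98329262] 70.25461938386489
circle [[[284.75       214.25        20.        ]
  [314.75       253.25        18.04999924]
  [289.25       173.75        25.39999962]]]
ball [ 601.2 -199.9  145. ]
ball [ 628.6 -180.1  145. ]
ball [ 574.8 -197.2  145. ]
mark -213.5 185 189 97 [ 600.8 -214.3   80.5]
mark -186 185 142 68 [ 600.6 -186.8   80.5]
```

View pics/w3c.png

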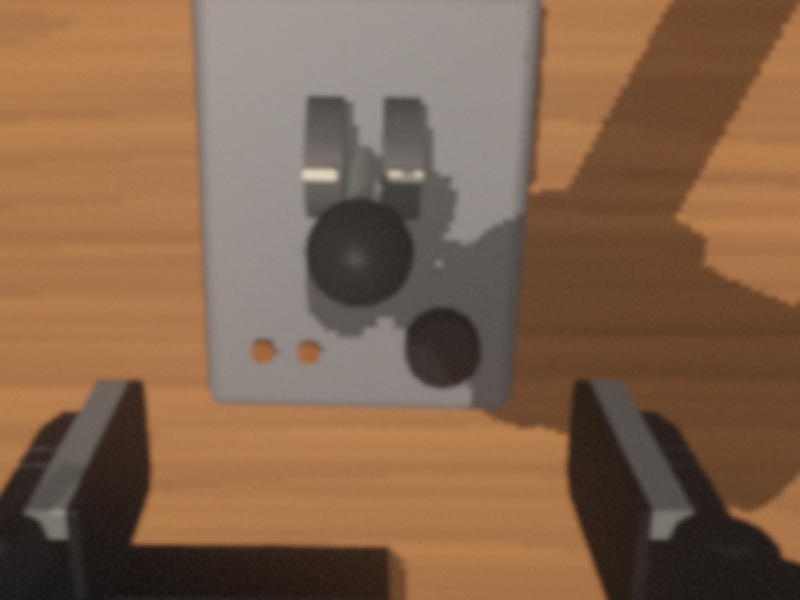

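The lever is now upright. Ball at wrist (285,214.5) gives x≈601.3 and the idle marks in row 185 give 600.8, so they coincide. I'll cross-check this with the dial, the edge and the fixed cameras, then move on to the knob.

Run:
```python
from h import *
s=sense();print("hinge from dial,edge",wplane(s,(316.1,250.1),72)[0]-65,wplane(s,(285,271.1),60)[0]-95, "ball",wplane(s,(285,214.5),145))
P=[]
for n,(u,v) in(("scene",(212,187)),("side",(269,157))):
    i=snapshot(n);m=(i.max(2)<65).astype(np.uint8);k,l,st,c=cv2.connectedComponentsWithStats(m[v-7:v+8,u-8:u+9])
    j=1+st[1:,4].argmax();P.append(c[j]+[u-8,v-7]);print(n,P[-1],st[j])
print(tri(*P))
```

```text
hinge from dial,edge 595.7 593.8 ball [ 599.4 -199.3  145. ]
scene [210.94444444 187.51851852] [ 3  4  9  9 54]
side [268.125      156.33333333] [ 5  4  5  6 24]
(array([ 601.28584402, -199.36782586,  144.62828835]), np.float64(0.6048932383202333))
```

Call:
{"name": "servo_tool", "arguments": {"motion": [[80, 0, 0, -10, 0, 0, 0], [80, 13, 43, 0, 0, 0, 0], [80, 13, 43, 0, 0, 0, 0], [80, 13, 43, 0, 0, 0, 0], [80, 13, 43, 0, 0, 0, 0], [80, 13, 43, 0, 0, 0, 0], [80, 13, 43, 0, 0, 0, 0], [80, 13, 43, 0, 0, 0, 0], [80, 13, 43, 0, 0, 0, 0], [80, 0, 0, 0, 0, 0, 0]]}}

```text
time: 7.7
tool_pos: [488.6, 156.2, 200.1]
tcp_rot: [-179.5, -1.2, 179.7]
ft_force: [0.2, -0.5, 0.9]
finger_gap: 80.3
```

Run:
```python
from h import *
import json
s=sense();w=snapshot("wrist");print(s["time"],s["tool_pos"],s["tcp_rot"])
json.dump({k:list(s[k]) for k in("tool_pos","tcp_rot")},open("w4.json","w"))
cv2.imwrite("pics/w4.png",w)
```

```text
7.7 [488.55506961 156.20864846 200.13668318] [-179.49316423   -1.18908854  179.72300055]
```

View pics/w4.png

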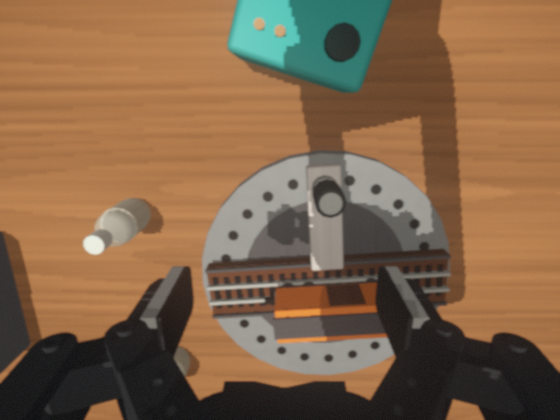

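The knob's top face is at wrist (330,202), clear of everything around it.

Run:
```python
from h import *
import json
s=json.load(open("w4.json"));s={k:np.array(v) for k,v in s.items()}
print(wplane(s,(330,202),98))
```

```text
[487.4 190.6  98. ]
```

Call:
{"name": "servo_tool", "arguments": {"motion": [[80, 0, 35, 20, 0, 0.02, 0], [80, 0, 0, 25, 0, 0, 0], [80, 0, 0, 20, 0, 0, 0], [80, 0, 0, 0, 0, 0, 0]]}}

```text
time: 8.15
tool_pos: [488.6, 186.1, 132.7]
tcp_rot: [-179.3, -2.3, 179.6]
ft_force: [-0.9, 0.4, -0.2]
finger_gap: 79.9
```

Call:
{"name": "servo_tool", "arguments": {"motion": [[80, 1, 4, 25, 0, -0.03, 0], [75, 0, 1, 25, 0, -0.01, 0], [70, 0, 0, 13, 0, 0, 0], [70, 0, 0, 0, 0, 0, 0]]}}

```text
time: 8.55
tool_pos: [489.5, 186.4, 70.8]
tcp_rot: [-179.2, 0.1, 179.4]
ft_force: [-1.4, 0.1, 0.1]
finger_gap: 70.4
```

Call:
{"name": "servo_tool", "arguments": {"motion": [[60, 2, 4, 2, 0, 0, 0], [50, 0, 0, 0, 0, 0, 0]]}}

```text
time: 8.75
tool_pos: [489.1, 190.0, 70.8]
tcp_rot: [-179.3, 0.2, 179.3]
ft_force: [0.8, 0.3, 0.5]
finger_gap: 49.7
```

Call:
{"name": "servo_tool", "arguments": {"motion": [[35, 1, 1, 2, 0, 0, 0], [15, 0, 0, 0, 0, 0, 0], [15, 0, 0, 0, 0, 0, 0], [15, 0, 0, 0, 0, 0, 0], [15, 0, 0, 0, 0, 0, 0]], "force": 80}}

```text
time: 9.25
tool_pos: [489.4, 190.0, 71.1]
tcp_rot: [-179.2, 0.3, 179.3]
ft_force: [0.4, -1.6, -3.4]
finger_gap: 21.9
```

Call:
{"name": "servo_tool", "arguments": {"motion": [[15, 0, 0, -6, 0, 0, 0], [15, 0, 0, -6, 0, 0, 0], [15, 0, 0, -4, 0, 0, 0], [15, 0, 0, 0, 0, 0, 0]]}}

```text
time: 9.65
tool_pos: [489.3, 190.0, 86.3]
tcp_rot: [-179.1, 0.3, 179.2]
ft_force: [5.2, -0.1, -12.8]
finger_gap: 21.6
```

Call:
{"name": "servo_tool", "arguments": {"motion": [[15, 0, 0, -4, 0, 0, 0], [15, 0, 0, -3, 0, 0, 0], [15, 0, 0, -2, 0, 0, 0], [15, 0, 0, 0, 0, 0, 0]]}}

```text
time: 10.05
tool_pos: [489.3, 190.0, 92.6]
tcp_rot: [-179.2, 0.4, 179.2]
ft_force: [6.9, 1.2, -14.9]
finger_gap: 21.6
```

Call:
{"name": "servo_tool", "arguments": {"motion": [[15, 0, 0, -2, 0, 0, 0], [15, 0, 0, -2, 0, 0, 0], [15, 0, 0, 0, 0, 0, 0]]}}

```text
time: 10.35
tool_pos: [489.2, 190.0, 92.2]
tcp_rot: [-179.2, 0.4, 179.2]
ft_force: [7.1, 0.1, -14.2]
finger_gap: 21.7
```

Call:
{"name": "servo_tool", "arguments": {"motion": [[15, 0, 0, -3, 0, 0, 0], [15, 0, 0, -3, 0, 0, 0]]}}

```text
time: 10.55
tool_pos: [489.0, 189.9, 93.4]
tcp_rot: [-179.2, 0.4, 179.2]
ft_force: [23.4, 5.7, -44.4]
finger_gap: 21.6
```

Run:
```python
from h import *
i=snapshot("scene");b=snapshot("side");s=sense();print(s["time"],s["tool_pos"],s["ft_force"],s["finger_gap"])
cr=lambda i,x,y:cv2.resize(i[y:y+75,x:x+100],(400,300),interpolation=cv2.INTER_CUBIC)
cv2.imwrite("pics/c5.png",np.vstack([np.hstack([cr(i,300,215),cr(b,230,220)]),np.hstack([cr(i,165,165),cr(b,220,125)])]))
```

```text
10.65 [489.07326271 189.92364544  93.3124096 ] [ 19.3247667    3.96279528 -36.44961835] 21.397905505901196
```

View pics/c5.png

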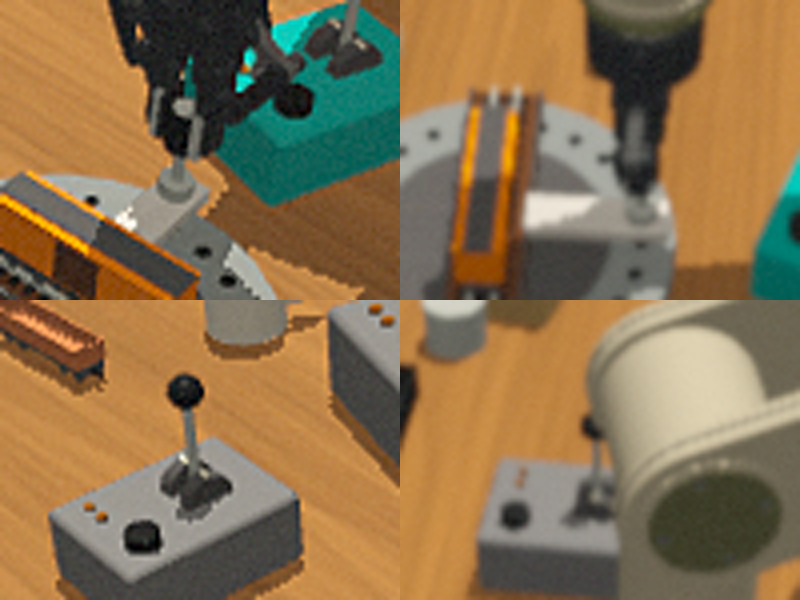

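The force jumped to 44 N at 22 mm of lift, so the plunger is at its stop. The scene crop shows a bare stem between sleeve and knob, and the lever upright (ball at (185,91), predicted (186,90) for 0°). I'll ease the upward push slightly and grip firmer before handing in.

Call:
{"name": "servo_tool", "arguments": {"motion": [[15, 0, 0, -1.5, 0, 0, 0], [15, 0, 0, -1.5, 0, 0, 0]], "force": 100}}

```text
time: 10.85
tool_pos: [489.2, 190.0, 93.3]
tcp_rot: [-179.2, 0.4, 179.2]
ft_force: [8.9, 1.3, -19.4]
finger_gap: 21.2
```

Run:
```python
from h import *
for k in range(6): snapshot("scene")
s=sense();print(s["time"],s["tool_pos"],s["ft_force"],s["finger_gap"])
```

```text
11.15 [489.23450635 189.95515283  93.28565823] [ 10.58081502   1.026985   -21.36638109] 21.343487516905682
```

```bash
python3 -c "
from bench import *
hand_in();s=sense();print(s['time'],s['tool_pos'],s['ft_force'],s['finger_gap'])"
```

```text
the job is handed in; nothing more can be done
the job is handed in; nothing more can be done
```

I set the small grey controller's throttle lever to idle. Then I gripped the plunger knob, pulled it up to its stop and handed in at about 11 s while still holding it there.

- **Lever:** it took two grips, because the first left it leaning about 4°. After the second, the fixed cameras put the ball at x≈601.3 mm and the hinge at about 600.6 mm. The white idle marks in the wrist view agree within about 0.5°. The dial and the box edge, more roughly measured, disagree a little and suggest 1–2° past upright. I did not correct for that.
- **Plunger:** I lifted it about 22 mm. The force rose as the spring should, to about 15 N, then jumped to 44 N at the stop. I eased it to a steady 21 N upward with a 100 N grip setting, and the height did not change over 0.3 s. The last picture shows bare stem between the sleeve and the knob.
- **Surroundings:** the boxcar looked unmoved in that picture, and I touched nothing else. I did not check every loose item at the end.

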